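# Clamp a dowel in the dead-man jig and hold it

### The arm

A 6-joint arm with a two-finger parallel gripper is mounted at the origin on a cart in front of the work surface, level with it; the furniture and walls round the work are solid. World frame = base frame: x ahead of the robot, y to its left, z up, the work surface at z = 0. Lengths are in m, angles in degrees, forces in N, time in s.
With the tool pointing down it reaches from about 0.4 to 0.825 m from the base axis. Payload 7 kg.
Tool frame: the origin (TCP) lies midway between the tips of the shut fingers; the grasp point (between the pads) lies 19 mm behind it (ctrl.hold_point_z is the distance from the TCP to the grasp point, in m); z points along the fingers, x is the direction in which the jaws open and shut, and the axes are right-handed (so a half turn about z gives the same grasp; the last joint's range is limited). The gripper opens to 88 mm and grips with 3 to 60 N. Pads are 19 mm wide; open, the fingers measure 130 mm over their backs; the gripper's body (78 mm by 193 mm) begins 47 mm behind the grasp point.
Start: joints at [16.507, 20.546, 0.682, 0, -70.136, -16.507], TCP at [0.675, -0, 0.227] pointing down, gripper open.
Joint ranges: [-176.03, 176.03], [-82.01, 121.73], [-58.28, 71.71], [-173.87, 95.51], [-174.79, -0.11], [-173.66, 173.66]. Speed limits (degrees/s): [136.94, 136.94, 172.46, 180, 180, 180].

### API

Orientations are given as [roll, pitch, yaw] about the fixed x, y, z axes, in that order (R = Rz(yaw) Ry(pitch) Rx(roll)).
In Python, from plant import ctrl gives the robot as it stands.
- The arm moves only by the tool apply_moves, never from a script. Its argument "motion" is a list of rows, each a list of 2 entries, a list of its own where there are three numbers: the shift along the world's x, y, z in cm, then the turn about the world's z in degrees. In form: [[[tx, ty, tz], roll], ...]. A call has 1 to 10 rows; each row is the pose to reach, as a shift and turn from the pose commanded when the call began; what a row does not reach only later rows make up. A row lasts 1/10 s, in which the tool goes at most 50 mm and 8.59 degrees, less where a joint would pass 70% of its speed; a pose out of reach is approached as far as the arm can. A call with a gripper value outside its range is refused whole. "hand" is the finger opening in cm, from 0 to 8.76, set as the call begins (left out, the last holds). The fingers move at their own pace and stop on an object; the grip force is fixed at half the most. Time passes only in rows, so rows that repeat a pose let the fingers close. It gives the time, the measured TCP pose, the force and the opening at its end, in the units of the state.
- ctrl.get_obs(): the state, without advancing time (a new reading comes with each control period).
- ctrl.snapshot(name): name is "scene" or "side" or "wrist"; returns (picture, depth): 384x512x3 uint8, blue, green, red; 384x512 float32, m along the optical axis (not along the pixel's ray), 0 where there is no reading.
- ctrl.camera_model(name): a dict with "fx", "fy", "cx", "cy" (pixels), "cam_to_world" (4x4, takes a point from camera to world coordinates); the wrist camera has in their place "tool_from_camera" (4x4, takes a point from camera to tool coordinates, whose origin is the TCP and whose axes are the tool frame's). Camera axes: x right, y down, z forward; pixel columns grow to the right and rows downward; lengths in m; the calibration is good to about 2 mm. A picture is of the moment at which its call begins: read the wrist's pose just before it. camera_model takes no time and is no camera call.
- ctrl.close_job(): hands the job in, once; it reports no verdict.
The state is a dict: "clock": time; "joint_pos": joint angles; "qvel": joint speeds; "tau": joint torques, N m; "tool_pos": TCP position; "orientation": TCP orientation; "force": force on the tool from outside, world axes, zero at the start; "moment": the same for the moment, N m; "opening": finger opening in m.
Only numpy, scipy, OpenCV 4.12 (cv2) and the standard library are available. Lean on these libraries where they do the work, as an engineer would, in place of code of your own. Each camera call takes 0.05 s, during which the arm holds its last target.

### The job

Stand the thicker of the two wooden dowels in the bore of the jig, fully home on the bottom, and let go of it while the jig's handle is still up. Then press the sprung handle down until it is level, so that the rubber tip clamps the dowel, and finish while holding it there: the program ends with the gripper still pressing the handle. Leave the thin dowel, the glue bottle, the wood offcut and the sanding block where they are.

Things in the scene. Friction and masses are not known exactly. Their poses are not given: they have to be found in the camera images.
- jig: Clamping jig fixed to the table: plywood base 90 x 185 x 10 mm with a pale wooden block (66 x 56 mm, top 40 mm above the table) with one upright bore; along +y follow a metal rod guide (80 mm high) and two steel cheeks (138 mm high) that carry the handle. Origin: on the bore axis, at table height. z up; +y points level from the bore to the handle.
- bore_mouth (a point): Centre of the bore's mouth, at the block's top, 40 mm above the table. Bore diameter 24 mm, with a 3 mm chamfer, 30 mm deep. Axes as the jig's.
- bore_floor (a point): Centre of the bore's flat bottom, 10 mm above the table. Axes as the jig's.
- clamp_lever (a joint): Angle of the sprung handle, rad: 0 at rest (handle slopes up 0.45 rad away from the jig), growing as it is pressed down; 0.45 = level; stop at 0.65. It drives the push rod 60 mm per rad towards the bore; the tip meets a seated dowel at about 0.28. About 2 N at the press point starts it, 5 to 6 N holds it level on a dowel; let go, it springs back to 0.
- press_point (a point): Centre of the top face of the handle's flat black ribbed paddle (42 mm wide, 72 mm along the handle, 14 mm thick): 140 mm from the pivot along the handle, 8 mm above its centre line. Moves with the handle: 191 mm above the table at rest, 131 mm when level. y axis outward along the handle, z out of the top face.
- pivot (a point): Pivot of the handle (a steel bar 14 x 9 mm with the paddle at its outer end), on its axis (parallel to the jig's x), 95 mm along the jig's +y from the bore axis and 123 mm above the table. y outward along the handle, z out of its top face.
- rubber_tip: Round black rubber tip, 16 mm across, of the level push rod along the jig's y; it faces the bore. On a spring stem (0.6 N per mm, 2.4 N preload, 22 mm travel). Its origin coincides with the jig's when the handle is up; the tip's face is 28 mm along +y and 65 mm up from its origin.
- thick_dowel: The dowel to use: plain brown wood, 22 mm in diameter, 90 mm long, standing upright on the table, chamfered foot. Origin: centre of its underside, z along it. 60 g.
- thin_dowel: Thinner dowel, 14 mm in diameter, 90 mm long, standing upright; not to be used. Origin: centre of its underside.
- glue_bottle: White glue bottle with an orange nozzle, 54 mm in diameter, 143 mm tall; stays. Origin: centre of its underside.
- wood_offcut: Flat piece of wood, 45 x 120 x 22 mm; stays. Origin: centre of its underside.
- sanding_block: Sanding block, 65 x 100 x 26 mm; stays. Origin: centre of its underside.

How it is judged:
By the outcome, as a careful person would: the job done as asked, in the order asked, and still so for the second after the job is handed in, while the arm keeps its last pose, push and grip.
It also fails if it takes over 54 s, if anything falls off the work surface, if the arm or the gripper's body presses on something with over 40 N, if the wrist force passes 120 N, or if a joint passes its speed limit or range.

## Working session

There is one attempt and no reset: what is moved stays moved. The work goes in short steps, Python scripts to look and compute and a tool call to move; the robot and the scene stay as the last step left them, time stands still between calls to the robot, and variables do not carry over. Pictures are saved under pics/ and viewed, and the job is handed in when it is done.

Besides the shell and the picture viewer there is one more tool, called after "Request:" in YAML: its name, and indented under it one key for each argument. apply_moves: Moves the arm, as the interface text tells. Its arguments: {"type":"object","properties":{"motion":{"type":"array"},"hand":{"type":"number"}},"required":["motion"]}

```bash
ls; mkdir -p pics
python3 - <<'E'
from plant import ctrl
import cv2, numpy as np
print(ctrl.get_obs()); print(ctrl.hold_point_z)
for n in ["scene","side","wrist"]:
    m=ctrl.camera_model(n); print(n,{k:np.round(v,4).tolist() for k,v in m.items()})
    p,d=ctrl.snapshot(n); cv2.imwrite(f"pics/{n}0.png",p); np.save(f"pics/{n}0.npy",d)
E
```

```text
pics
{'clock': 0.0, 'joint_pos': array([ 1.65063330e+01,  2.05895404e+01,  6.33364592e-01, -1.99543716e-02,
       -7.01363504e+01, -1.65062827e+01]), 'qvel': array([ 0.01412826, -0.05352298,  0.03888916,  0.03032342, -0.07148413,
        0.03036931]), 'tau': array([-8.00930356e-04, -5.82726967e+01,  2.93058443e+01,  6.99745238e+00,
        6.93249181e-03, -2.06530804e-04]), 'tool_pos': array([ 6.74502425e-01, -3.71721712e-05,  2.25641494e-01]), 'orientation': array([-1.79991694e+02, -9.40431607e-02,  1.79993248e+02]), 'force': array([-0.39845199,  0.46172908,  0.40871207]), 'moment': array([-0.02630356,  0.03754219,  0.03397369]), 'opening': 0.087372342891461}
0.0188
scene {'fx': 450.8376, 'fy': 450.8376, 'cx': 247.0423, 'cy': 190.2719, 'cam_to_world': [[-0.7068, -0.3228, 0.6295, -0.205], [-0.7073, 0.3389, -0.6203, 0.8128], [-0.0131, -0.8837, -0.4678, 0.7172], [0.0, 0.0, 0.0, 1.0]]}
side {'fx': 382.6609, 'fy': 382.6609, 'cx': 254.0226, 'cy': 190.9698, 'cam_to_world': [[-0.8985, -0.208, 0.3865, 0.2175], [-0.4387, 0.4541, -0.7755, 0.74], [-0.0142, -0.8664, -0.4992, 0.5667], [0.0, 0.0, 0.0, 1.0]]}
wrist {'fx': 278.552, 'fy': 278.552, 'cx': 259.3431, 'cy': 191.2549, 'tool_from_camera': [[1.0, 0.0003, -0.0002, 0.0006], [-0.0002, 0.9616, 0.2745, -0.075], [0.0002, -0.2745, 0.9616, -0.1578], [0.0, 0.0, 0.0, 1.0]]}
```

View pics/scene0.png

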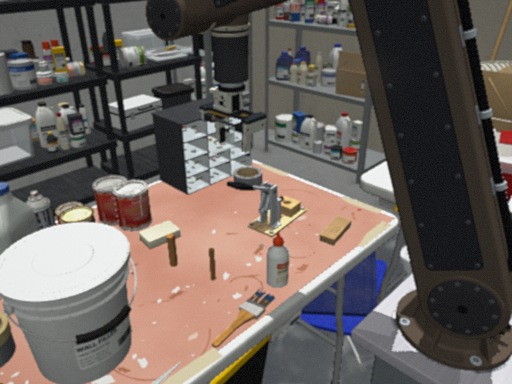

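View pics/side0.png

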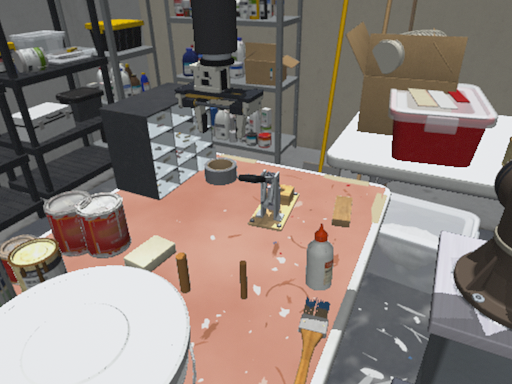

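View pics/wrist0.png

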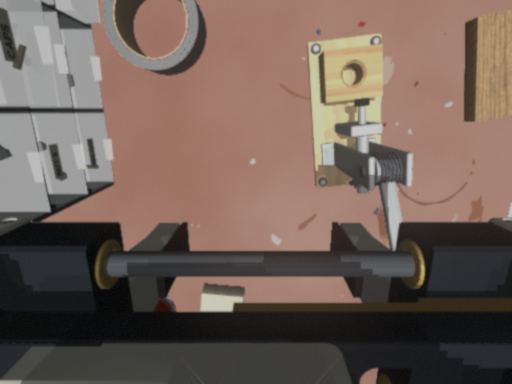

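```bash
cat > h.py <<'E'
import cv2, numpy as np
from scipy.spatial.transform import Rotation as R
from plant import ctrl
def cw(name,obs=None):
    m=ctrl.camera_model(name)
    if name!="wrist": return m,np.array(m["cam_to_world"])
    T=np.eye(4);T[:3,:3]=R.from_euler('xyz',obs["orientation"],degrees=True).as_matrix();T[:3,3]=obs["tool_pos"]
    return m,T@np.array(m["tool_from_camera"])
def plane(name,u,v,z,obs=None):
    m,T=cw(name,obs)
    d=T[:3,:3]@np.array([(u-m["cx"])/m["fx"],(v-m["cy"])/m["fy"],1]);o=T[:3,3]
    return o+d*(z-o[2])/d[2]
def cloud(name,depth,obs=None):
    m,T=cw(name,obs)
    v,u=np.mgrid[:depth.shape[0],:depth.shape[1]]
    p=np.stack([(u-m["cx"])/m["fx"]*depth,(v-m["cy"])/m["fy"]*depth,depth],-1)
    return p@T[:3,:3].T+T[:3,3]
E
python3 - <<'E'
from h import *
o=ctrl.get_obs()
im=cv2.imread("pics/wrist0.png"); cv2.imwrite("pics/w0c.png",cv2.resize(im[20:260,290:512],None,fx=2.5,fy=2.5,interpolation=cv2.INTER_CUBIC))
im=cv2.imread("pics/side0.png"); cv2.imwrite("pics/s0c.png",cv2.resize(im[150:320,110:360],None,fx=3,fy=3,interpolation=cv2.INTER_CUBIC))
for n in ["side","scene","wrist"]:
    d=np.load(f"pics/{n}0.npy"); print(n,(d>0).mean())
d=np.load("pics/wrist0.npy"); c=cloud("wrist",d,o)
for u,v in [(351,75),(335,60),(372,85),(250,150),(362,108),(360,130),(393,200),(395,235)]: print(u,v,np.round(c[v,u],4))
print(plane("wrist",351,75,.04,o))
d=np.load("pics/side0.npy"); c=cloud("side",d)
for u,v in [(183,256),(183,275),(243,264),(243,282),(150,252),(285,193),(258,179),(246,178),(343,209)]: print(u,v,np.round(c[v,u],4))
E
```

```text
side 0.9959462483723959
scene 0.9921010335286459
wrist 0.9960886637369791
351 75 [ 0.5595 -0.1192  0.0097]
335 60 [ 0.5882 -0.1315  0.0395]
372 85 [ 0.5432 -0.1049  0.0392]
250 150 [ 6.867e-01 -2.450e-02  1.000e-04]
362 108 [ 0.5623 -0.079   0.0677]
360 130 [ 0.5663 -0.0563  0.0792]
393 200 [0.551  0.003  0.1396]
395 235 [0.552  0.0315 0.1537]
[ 0.56880291 -0.11562152  0.04      ]
183 256 [0.5997 0.2849 0.0917]
183 275 [0.5985 0.294  0.0513]
243 264 [0.4836 0.2573 0.0926]
243 282 [0.4856 0.2564 0.0461]
150 252 [0.7232 0.246  0.0306]
285 193 [ 0.543  -0.1015  0.0412]
258 179 [0.5164 0.1214 0.1989]
246 178 [0.538  0.1325 0.2018]
343 209 [ 0.3852 -0.1153  0.0238]
```

View pics/w0c.png

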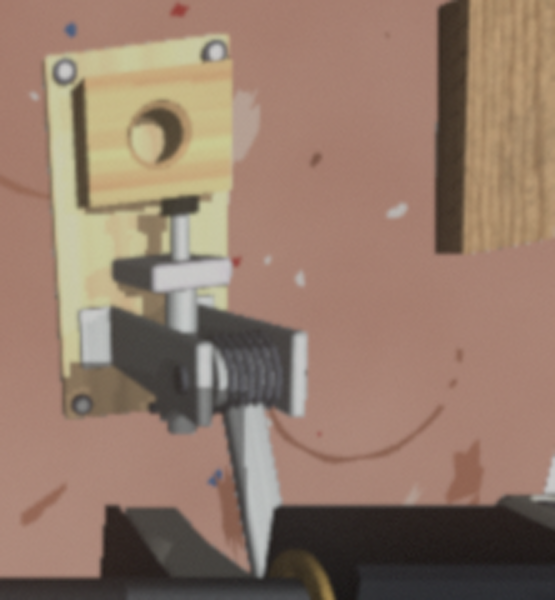

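View pics/s0c.png

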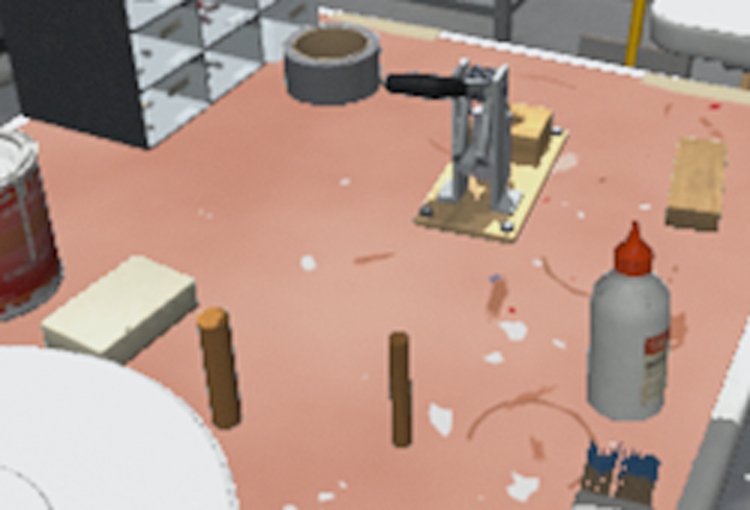

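```bash
cat > m.py <<'E'
from h import *
from scipy.optimize import least_squares
def circ(P,r):
    f=lambda c:np.hypot(P[:,0]-c[0],P[:,1]-c[1])-r
    s=least_squares(f,P[:,:2].mean(0)+[0.0,0.0],loss='soft_l1',f_scale=.001); return s.x,np.sqrt(np.mean(s.fun**2))
if __name__=="__main__":
    for n in ["side","scene"]:
        c=cloud(n,np.load(f"pics/{n}0.npy"))
        for nm,c0,r in [("thick",(.6,.29),.011),("thin",(.485,.255),.007)]:
            k=(np.hypot(c[...,0]-c0[0],c[...,1]-c0[1])<.03)&(c[...,2]>.015)
            P=c[k]; S=P[(P[:,2]<.085)]; print(n,nm,len(P),"zmax",P[:,2].max(),end=' ')
            if len(S)>20:
                cam=cw(n)[1][:2,3]; away=S[:,:2].mean(0)-cam; away/=np.linalg.norm(away)
                f=lambda q:np.hypot(S[:,0]-q[0],S[:,1]-q[1])-r
                s=least_squares(f,S[:,:2].mean(0)+away*r,loss='soft_l1',f_scale=.001); print(s.x,np.std(s.fun))
            T=P[P[:,2]>.088]; print("  top",len(T),T.mean(0) if len(T) else '')
    o=ctrl.get_obs(); c=cloud("wrist",np.load("pics/wrist0.npy"),o)
    reg=np.zeros(c.shape[:2],bool); reg[20:215,295:420]=1
    for z0,z1 in [(.036,.044),(.006,.0125)]:
        k=reg&(c[...,2]>z0)&(c[...,2]<z1); P=c[k][:,:2]
        r=cv2.minAreaRect((P*1000).astype(np.float32)); print(z0,len(P),r)
    k=(reg&(c[...,2]>.036)&(c[...,2]<.044)).astype(np.uint8)*255
    k[105:]=0
    cs,h=cv2.findContours(k,cv2.RETR_CCOMP,cv2.CHAIN_APPROX_NONE)
    for q,hh in zip(cs,h[0]):
        if len(q)>15:
            print(len(q),hh[3],cv2.fitEllipse(q),cv2.boundingRect(q))
            if hh[3]>=0:
                P=np.array([plane("wrist",a[0][0],a[0][1],.04,o) for a in q]); print(cv2.minEnclosingCircle((P[:,:2]*1000).astype(np.float32)),cv2.fitEllipse((P[:,:2]*1000).astype(np.float32)))
E
python3 m.py
```

```text
side thick 391 zmax 0.09302490675184222 [0.60584499 0.28300281] 0.0008116210416456034
  top 73 [0.6048336  0.28435786 0.09123663]
side thin 242 zmax 0.09332707112373095 [0.48757791 0.25061278] 0.000819771889979983
  top 35 [0.48658045 0.2519881  0.09146642]
scene thick 249 zmax 0.09201493123384341 [0.60605575 0.28511536] 0.0014991944840568143
  top 37 [0.60411482 0.28584548 0.09008057]
scene thin 157 zmax 0.09252464002511007 [0.48758304 0.25248674] 0.0013032418823746626
  top 20 [0.4863739  0.25350417 0.09028932]
0.036 2785 ((561.302001953125, -76.5412368774414), (66.66825866699219, 138.31724548339844), 6.906301021575928)
0.006 4129 ((560.963134765625, -69.74803924560547), (90.13497161865234, 185.092041015625), 6.437758445739746)
217 -1 ((353.16583251953125, 72.81161499023438), (59.21901321411133, 70.09587097167969), 68.4354019165039) (323, 44, 60, 59)
68 0 ((352.6898193359375, 73.8470230102539), (21.10368537902832, 24.00667381286621), 27.27859115600586) (342, 62, 23, 25)
((566.3630981445312, -117.20127868652344), 13.492040634155273) ((566.9784545898438, -116.71549987792969), (24.67466163635254, 25.027847290039062), 146.80335998535156)
```

Run:
```python
from h import *
for n in ["side","scene"]:
    c=cloud(n,np.load(f"pics/{n}0.npy"))
    k=(c[...,2]>.09)&(c[...,2]<.45)&(np.abs(c[...,0]-.6)<.35)&(c[...,1]>-.2)&(c[...,1]<.7)
    P=c[k]; H=np.round(P/.05).astype(int)
    u,inv=np.unique(H[:,:2],axis=0,return_inverse=True)
    for i,q in enumerate(u):
        s=P[inv.ravel()==i]
        if len(s)>15 : print(n,q*.05,len(s),np.round(s[:,2].max(),3))
```

```text
side [0.35 0.15] 367 0.145
side [0.4  0.15] 122 0.133
side [0.4 0.5] 307 0.236
side [0.4  0.55] 1515 0.237
side [0.4 0.6] 400 0.237
side [0.45 0.45] 30 0.236
side [0.45 0.5 ] 1328 0.237
side [0.45 0.55] 1865 0.234
side [0.45 0.6 ] 1505 0.234
side [0.5 0.1] 54 0.206
side [0.5  0.15] 29 0.207
side [0.5  0.25] 31 0.093
side [0.5  0.45] 210 0.237
side [0.5 0.5] 1314 0.236
side [0.5  0.55] 1585 0.234
side [0.5 0.6] 2123 0.235
side [0.5  0.65] 312 0.235
side [ 0.55 -0.05] 59 0.14
side [0.55 0.  ] 295 0.333
side [0.55 0.1 ] 27 0.205
side [0.55 0.15] 100 0.207
side [0.55 0.45] 69 0.236
side [0.55 0.5 ] 1170 0.237
side [0.55 0.55] 1349 0.234
side [0.55 0.6 ] 1803 0.234
side [0.55 0.65] 553 0.234
side [ 0.6  -0.05] 70 0.337
side [0.6 0. ] 554 0.427
side [0.6  0.05] 304 0.337
side [0.6 0.3] 62 0.093
side [0.6 0.5] 392 0.236
side [0.6  0.55] 1222 0.237
side [0.6 0.6] 973 0.236
side [ 0.65 -0.05] 42 0.403
side [0.65 0.  ] 1029 0.45
side [0.65 0.05] 570 0.45
side [0.7 0. ] 786 0.441
side [0.7  0.05] 399 0.45
side [0.75 0.  ] 218 0.337
side [0.75 0.05] 226 0.337
side [0.8 0.2] 67 0.122
side [0.8  0
[... 2343 characters left out ...]
85 0.3 ] 126 0.121
scene [0.85 0.35] 17 0.094
scene [0.85 0.4 ] 30 0.094
scene [0.85 0.45] 112 0.165
scene [0.85 0.5 ] 494 0.183
scene [0.85 0.55] 398 0.254
scene [0.85 0.6 ] 28 0.253
scene [ 0.9 -0.2] 67 0.219
scene [ 0.9  -0.15] 78 0.224
scene [ 0.9 -0.1] 176 0.253
scene [ 0.9  -0.05] 431 0.254
scene [0.9 0. ] 785 0.253
scene [0.9  0.05] 102 0.253
scene [0.9 0.2] 55 0.122
scene [0.9  0.25] 136 0.122
scene [0.9 0.3] 206 0.121
scene [0.9  0.35] 18 0.094
scene [0.9 0.4] 24 0.095
scene [0.9  0.45] 47 0.174
scene [0.9 0.5] 126 0.19
scene [ 0.95 -0.1 ] 20 0.254
scene [ 0.95 -0.05] 47 0.253
scene [0.95 0.  ] 192 0.253
scene [0.95 0.05] 54 0.252
scene [0.95 0.25] 65 0.121
scene [0.95 0.3 ] 62 0.12
```

Request:
apply_moves:
  motion:
    - [[-0.5, 2, 0.5], 1]
    - [[-1.5, 6, 1], 2.5]
    - [[-2.5, 10.5, 2], 4]
    - [[-3.7, 15, 2], 5.5]
    - [[-4.8, 19.5, 1], 6.5]
    - [[-5.8, 24, 0], 6.5]
    - [[-6.6, 27, -1], 6.5]
    - [[-6.9, 28.4, -3], 6.5]
    - [[-6.9, 28.4, -5], 6.5]
    - [[-6.9, 28.4, -5], 6.5]
  hand: 6

```text
clock: 1.15
tool_pos: [0.6039, 0.2837, 0.173]
orientation: [-179.9, -0.3, -173.5]
force: [0.3, -0.2, -0.1]
opening: 0.0604
```

Run:
```python
from h import *
o=ctrl.get_obs(); print(o["tool_pos"],o["orientation"],o["opening"])
for n in ["side","wrist"]:
    p,d=ctrl.snapshot(n); cv2.imwrite(f"pics/{n}1.png",p); np.save(f"pics/{n}1.npy",d)
```

```text
[0.60392671 0.28371138 0.17301271] [-179.85424781   -0.3105096  -173.46139111] 0.06043593315569077
```

View pics/wrist1.png

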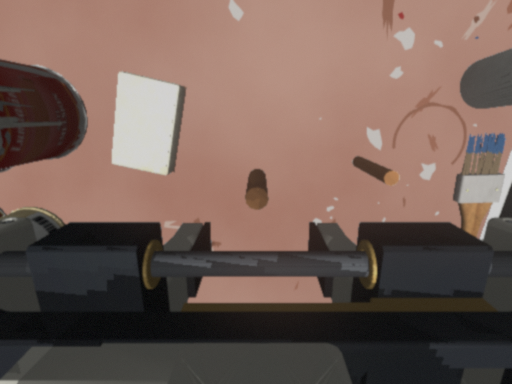

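View pics/side1.png

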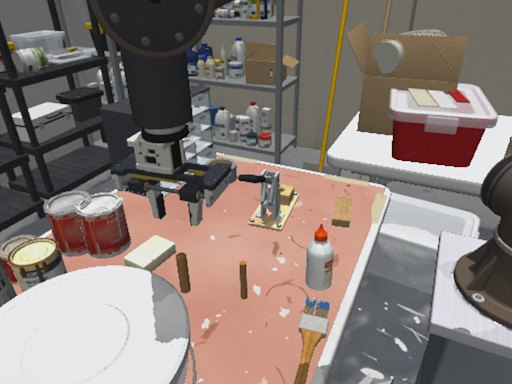

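Run:
```python
from h import *
o=ctrl.get_obs(); im=cv2.imread("pics/wrist1.png")
cv2.imwrite("pics/w1c.png",cv2.resize(im[150:225,220:300],None,fx=8,fy=8,interpolation=cv2.INTER_CUBIC))
c=cloud("wrist",np.load("pics/wrist1.npy"),o)
k=np.zeros(c.shape[:2],bool);k[150:225,230:285]=1
T=k&(c[...,2]>.084)&(c[...,2]<.096); 
cs,_=cv2.findContours(T.astype(np.uint8),cv2.RETR_EXTERNAL,cv2.CHAIN_APPROX_NONE); q=max(cs,key=cv2.contourArea)
P=np.array([plane("wrist",a[0][0],a[0][1],.09,o) for a in q])[:,:2]
print(T.sum(),cv2.boundingRect(q),cv2.fitEllipse((P*1000).astype(np.float32)), c[T].mean(0))
print(plane("wrist",256,198,.09,o))
```

```text
458 (245, 185, 24, 25) ((607.7689208984375, 284.6257629394531), (21.01027488708496, 22.774429321289062), 8.099387168884277) [0.60780453 0.28424975 0.0908019 ]
[0.60819873 0.28515004 0.09      ]
```

View pics/w1c.png

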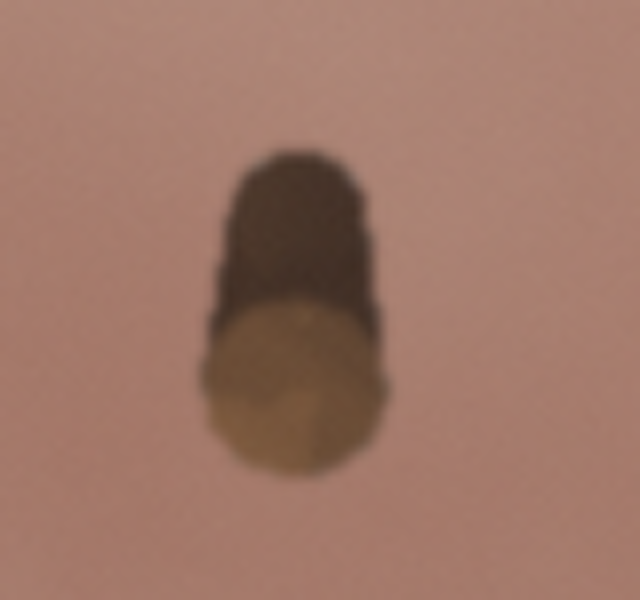

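Request:
apply_moves:
  motion:
    - [[0.3, 0.1, -1.5], 0]
    - [[0.3, 0.1, -4], 0]
    - [[0.3, 0.1, -6.5], 0]
    - [[0.3, 0.1, -9], 0]
    - [[0.3, 0.1, -11], 0]
    - [[0.3, 0.1, -12], 0]
    - [[0.3, 0.1, -12], 0]
    - [[0.3, 0.1, -12], 0]

```text
clock: 2.05
tool_pos: [0.6098, 0.2851, 0.0576]
orientation: [180.0, 0.1, -173.5]
force: [-0.8, 0.3, -0.0]
opening: 0.0599
```

Request:
apply_moves:
  motion:
    - [[-0.1, 0, -0.3], 0]
    - [[-0.1, 0, -0.3], 0]
    - [[-0.1, 0, -0.3], 0]
    - [[-0.1, 0, -0.3], 0]
    - [[-0.1, 0, -0.3], 0]
    - [[-0.1, 0, -0.3], 0]
  hand: 0

```text
clock: 2.65
tool_pos: [0.6081, 0.285, 0.0537]
orientation: [180.0, 0.0, -173.5]
force: [-0.5, 0.2, 0.7]
opening: 0.0214
```

Request:
apply_moves:
  motion:
    - [[0, 0, 0], 0]
    - [[0, 0, 0], 0]
    - [[0, 0, 0], 0]
    - [[0, 0, 1], 0]
    - [[0, 0, 3], 0]
    - [[0, 0, 6], 0]
    - [[0, 0, 9], 0]
    - [[0, 0, 12], 0]
    - [[0, 0, 16], 0]
    - [[0, 0, 20], 0]

```text
clock: 3.65
tool_pos: [0.6075, 0.2846, 0.2555]
orientation: [-180.0, -0.0, -173.5]
force: [0.6, 0.4, -0.9]
opening: 0.0212
```

Request:
apply_moves:
  motion:
    - [[0, -1.5, 3], 0]
    - [[-0.3, -5, 3.6], 0]
    - [[-0.8, -9.5, 3.6], 0]
    - [[-1.3, -14, 3.6], 0]
    - [[-1.8, -18.5, 3.6], 0]
    - [[-2.4, -23, 3.6], 0]
    - [[-2.9, -27.5, 3.6], 0]
    - [[-3.4, -32, 3.6], 0]
    - [[-3.9, -36.5, 3.6], 0]
    - [[-4.1, -39, 3.6], 0]

```text
clock: 4.65
tool_pos: [0.5659, -0.1078, 0.2905]
orientation: [-180.0, 0.0, -173.6]
force: [-0.0, 0.2, -0.5]
opening: 0.0215
```

Request:
apply_moves:
  motion:
    - [[-0.05, -1.2, 0], 0]
    - [[-0.05, -1.2, -3], 0]
    - [[-0.05, -1.2, -7], 0]
    - [[-0.05, -1.2, -11], 0]
    - [[-0.05, -1.2, -14.5], 0]
    - [[-0.05, -1.2, -16.5], 0]
    - [[-0.05, -1.2, -17], 0]
    - [[-0.05, -1.2, -17], 0]
    - [[-0.05, -1.2, -17], 0]
    - [[-0.05, -1.2, -17], 0]

```text
clock: 5.65
tool_pos: [0.5675, -0.1168, 0.1212]
orientation: [-180.0, 0.2, -173.5]
force: [0.2, -0.5, -0.6]
opening: 0.021
```

Run:
```python
from h import *
o=ctrl.get_obs(); print(o["tool_pos"],o["orientation"],o["force"])
for n in ["wrist","side","scene"]:
    p,d=ctrl.snapshot(n); cv2.imwrite(f"pics/{n}2.png",p); np.save(f"pics/{n}2.npy",d)
    if n=="side": cv2.imwrite("pics/s2c.png",cv2.resize(p[130:250,200:340],None,fx=5,fy=5,interpolation=cv2.INTER_CUBIC))
    if n=="scene": cv2.imwrite("pics/c2c.png",cv2.resize(p[150:250,220:340],None,fx=5,fy=5,interpolation=cv2.INTER_CUBIC))
```

```text
[ 0.56752485 -0.11683472  0.12120024] [-1.79990262e+02  1.53690282e-01 -1.73480671e+02] [ 0.17380756 -0.50583224 -0.59247655]
```

View pics/wrist2.png

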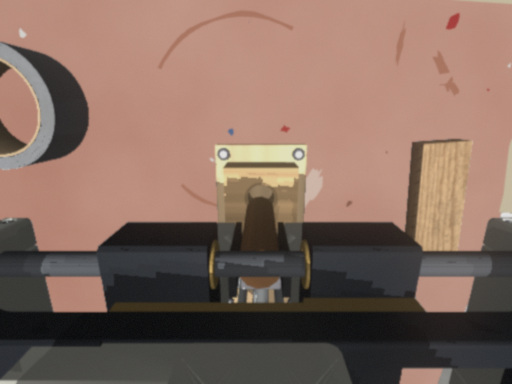

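View pics/s2c.png

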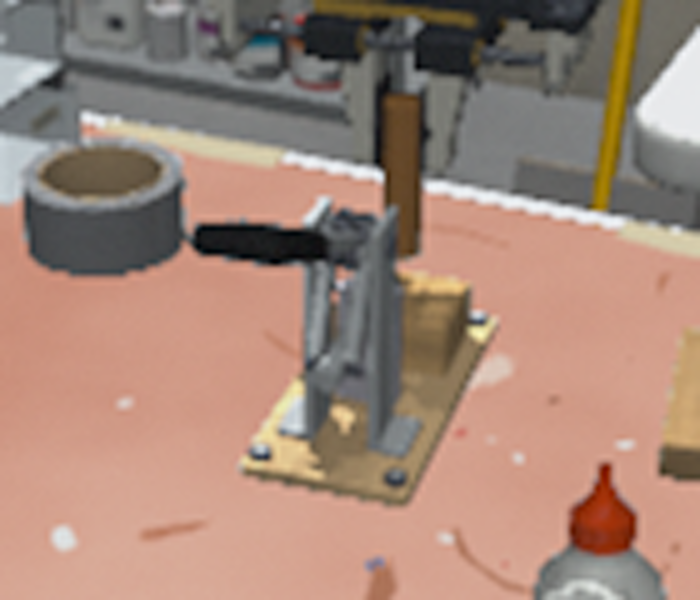

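View pics/c2c.png

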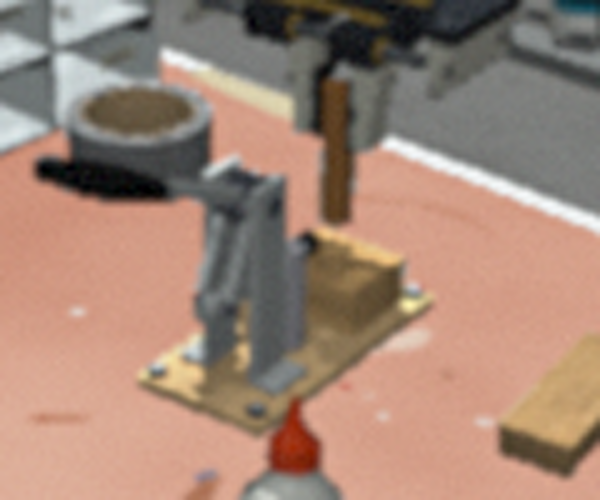

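Run:
```python
from h import *
from scipy.optimize import least_squares
t=np.array([.5675,-.1168])
for n in ["side","scene"]:
    c=cloud(n,np.load(f"pics/{n}2.npy"))
    k=(np.hypot(c[...,0]-t[0],c[...,1]-t[1])<.03)&(c[...,2]>.072)&(c[...,2]<.097)
    S=c[k]; cam=cw(n)[1][:2,3]; a=t-cam;a/=np.linalg.norm(a)
    f=lambda q:np.hypot(S[:,0]-q[0],S[:,1]-q[1])-.011
    s=least_squares(f,S[:,:2].mean(0)+a*.011,loss='soft_l1',f_scale=.001); print(n,"dowel",len(S),s.x,np.std(s.fun))
    k=(np.hypot(c[...,0]-t[0],c[...,1]-t[1])<.04)&(c[...,2]>.05)&(c[...,2]<.075); print(' foot z',c[k][:,2].min() if k.any() else None, np.percentile(c[k][:,2],[1,5]) if k.any() else '')
    c=cloud(n,np.load(f"pics/{n}0.npy"))
    k=(np.abs(c[...,0]-.56)<.08)&(np.abs(c[...,1]+.07)<.12)&(c[...,2]>.007)&(c[...,2]<.0125)
    P=c[k][:,:2]; print(' plate',len(P),cv2.minAreaRect((P*1000).astype(np.float32)))
    k=(np.abs(c[...,0]-.567)<.06)&(np.abs(c[...,1]+.117)<.045)&(c[...,2]>.037)&(c[...,2]<.044)
    P=c[k][:,:2]; print(' block',len(P),cv2.minAreaRect((P*1000).astype(np.float32)))
# wrist2 plate/block and dowel
o=ctrl.get_obs(); c=cloud("wrist",np.load("pics/wrist2.npy"),o)
reg=np.zeros(c.shape[:2],bool);reg[130:222,205:315]=1
for z0,z1 in [(.036,.044),(.007,.0125)]:
    k=reg&(c[...,2]>z0)&(c[...,2]<z1);P=c[k][:,:2];print("w2",z0,len(P),cv2.minAreaRect((P*1000).astype(np.float32)))
k=reg&(c[...,2]>.055)&(c[...,2]<.125);S=c[k];print(len(S),S[:,2].min())
f=lambda q:np.hypot(S[:,0]-q[0],S[:,1]-q[1])-.011
s=least_squares(f,S[:,:2].mean(0)+[0,.011],loss='soft_l1',f_scale=.001);print("wrist dowel",s.x,np.std(s.fun))
o0={"tool_pos":np.array([.6745,0,.2256]),"orientation":np.array([-179.99,-.094,179.993])}
c=cloud("wrist",np.load("pics/wrist0.npy"),o0)
k=np.zeros(c.shape[:2],bool);k[20:103,295:420]=1;k&=(c[...,2]>.036)&(c[...,2]<.044);P=c[k][:,:2];print("w0 block",cv2.minAreaRect((P*1000).astype(np.float32)))
```

```text
side dowel 39 [ 0.56484554 -0.11892517] 0.0013165697349418971
 foot z 0.06533024236382967 [0.06570814 0.06721971]
 plate 455 ((558.6658325195312, -70.46916198730469), (90.70944213867188, 187.74244689941406), 6.242290019989014)
 block 129 ((563.6720581054688, -117.11387634277344), (66.44381713867188, 59.75357437133789), 6.892207145690918)
scene dowel 58 [ 0.56536611 -0.11648045] 0.0016685624294411668
 foot z 0.06062478992652098 [0.06151612 0.06431096]
 plate 427 ((558.0043334960938, -67.26593017578125), (91.47431945800781, 186.02159118652344), 6.100634574890137)
 block 148 ((561.9253540039062, -115.3891830444336), (65.7259292602539, 59.81689453125), 9.186257362365723)
w2 0.036 3046 ((565.6000366210938, -119.985107421875), (66.19538879394531, 50.749454498291016), 6.4899373054504395)
w2 0.007 2632 ((565.7894287109375, -122.38890075683594), (89.91079711914062, 79.73638153076172), 6.468585968017578)
625 0.06749773920003677
wrist dowel [ 0.56595551 -0.11661566] 0.0002219971486018663
w0 block ((565.8482666015625, -117.01952362060547), (66.74790954589844, 56.24663543701172), 6.443817138671875)
```

Request:
apply_moves:
  motion:
    - [[-0.08, 0, -1], 0]
    - [[-0.08, 0, -2], 0]
    - [[-0.08, 0, -2.4], 0]
    - [[-0.08, 0, -2.6], 0]
    - [[-0.08, 0, -2.8], 0]
    - [[-0.08, 0, -3.0], 0]
    - [[-0.08, 0, -3.2], 0]
    - [[-0.08, 0, -3.4], 0]

```text
clock: 6.6
tool_pos: [0.5659, -0.117, 0.0855]
orientation: [-180.0, 0.0, -173.5]
force: [0.4, 0.1, 0.4]
opening: 0.0217
```

Request:
apply_moves:
  motion:
    - [[0, 0, -0.3], 0]
    - [[0, 0, -0.6], 0]
    - [[0, 0, -0.9], 0]
    - [[0, 0, -1.2], 0]
    - [[0, 0, -1.5], 0]
    - [[0, 0, -1.7], 0]
    - [[0, 0, -1.9], 0]
    - [[0, 0, -2.0], 0]
    - [[0, 0, -2.0], 0]

```text
clock: 7.5
tool_pos: [0.5658, -0.117, 0.0654]
orientation: [180.0, 0.0, -173.5]
force: [2.4, 0.2, -1.9]
opening: 0.0213
```

Request:
apply_moves:
  motion:
    - [[0.04, 0, 0], 0]
    - [[0.04, 0, -0.1], 0]
    - [[0.04, 0, -0.2], 0]
    - [[0.04, 0, -0.25], 0]
    - [[0.04, 0, -0.25], 0]
    - [[0.04, 0, -0.25], 0]

```text
clock: 8.1
tool_pos: [0.566, -0.1171, 0.0637]
orientation: [-180.0, 0.0, -173.5]
force: [-1.0, 0.6, 4.8]
opening: 0.0212
```

Request:
apply_moves:
  motion:
    - [[0.04, 0, -0.25], 0]
    - [[0.04, 0, -0.25], 0]
    - [[0.04, 0, -0.25], 0]
    - [[0.04, 0, -0.25], 0]
    - [[0.04, 0, -0.25], 0]
    - [[0.04, 0, -0.25], 0]
  hand: 5

```text
clock: 8.7
tool_pos: [0.5664, -0.117, 0.0605]
orientation: [180.0, -0.0, -173.5]
force: [-0.6, -0.3, -0.6]
opening: 0.0499
```

Request:
apply_moves:
  motion:
    - [[0, 0, 1], 0]
    - [[0, 0, 3], 0]
    - [[0, 0, 6], 0]
    - [[0, 0, 9], 0]
    - [[0, 0, 12.5], 0]
    - [[0, 0, 16], 0]
    - [[0, 0, 19], 0]
    - [[0, 0, 21], 0]
    - [[0, 0, 21], 0]

```text
clock: 9.6
tool_pos: [0.5679, -0.1172, 0.2751]
orientation: [-179.9, 0.4, -173.5]
force: [0.3, 0.4, -0.8]
opening: 0.0496
```

Run:
```python
from h import *
o=ctrl.get_obs(); print(o["tool_pos"],o["opening"],o["force"])
for n in ["wrist","side"]:
    p,d=ctrl.snapshot(n); cv2.imwrite(f"pics/{n}3.png",p); np.save(f"pics/{n}3.npy",d)
    if n=="side":
        cv2.imwrite("pics/s3c.png",cv2.resize(p[130:250,200:340],None,fx=5,fy=5,interpolation=cv2.INTER_CUBIC)); c=cloud(n,d)
        k=(np.hypot(c[...,0]-.566,c[...,1]+.117)<.025)&(c[...,2]>.045); P=c[k]; print(len(P),P[:,2].max(), P[P[:,2]>.095].mean(0))
```

```text
[ 0.56787446 -0.11724899  0.27510263] 0.04956306789298791 [ 0.32629372  0.43159275 -0.83633755]
578 0.45221951153901613 [ 0.56445397 -0.10471548  0.37326084]
```

View pics/wrist3.png

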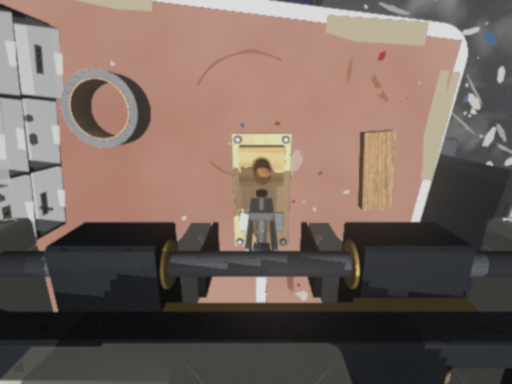

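View pics/s3c.png

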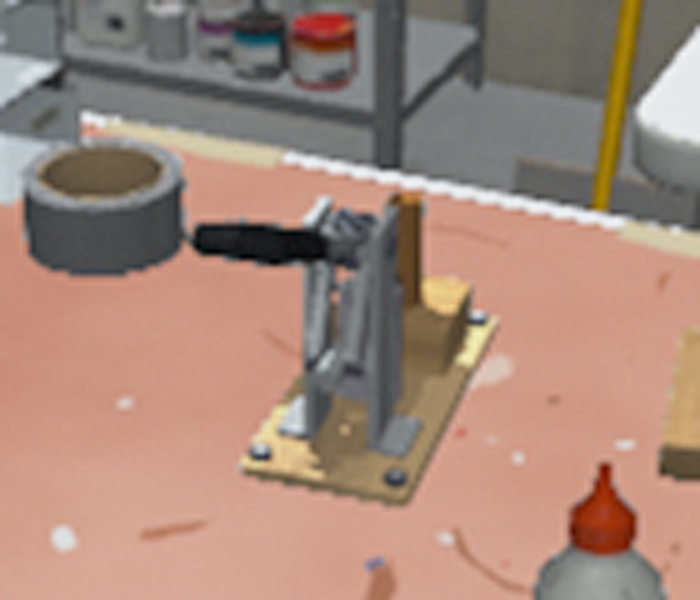

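Run:
```python
from h import *
o=ctrl.get_obs(); c=cloud("wrist",np.load("pics/wrist3.npy"),o)
k=np.zeros(c.shape[:2],bool);k[155:190,245:280]=1
P=c[k&(c[...,2]>.09)&(c[...,2]<.11)];print("top wrist",len(P),P.mean(0))
c=cloud("side",np.load("pics/side3.npy"))
k=(np.hypot(c[...,0]-.566,c[...,1]+.117)<.025)&(c[...,2]>.045)&(c[...,2]<.15);P=c[k];print("side",np.sort(P[:,2])[-5:])
th=np.radians(6.45);b=np.array([.566,-.117]);X=np.array([np.cos(th),np.sin(th)]);Y=np.array([-np.sin(th),np.cos(th)])
for n,f in [("side","side3"),("scene","scene2")]:
    im=cv2.imread(f"pics/{f}.png");c=cloud(n,np.load(f"pics/{f}.npy"))
    q=(c[...,:2]-b);jx=q@X;jy=q@Y
    k=(np.abs(jx)<.05)&(jy>.15)&(jy<.3)&(c[...,2]>.12)&(c[...,2]<.23)&(im.max(-1)<90)
    print(n,k.sum(),np.percentile(jx[k],[2,98]),np.percentile(jy[k],[2,98]),np.percentile(c[...,2][k],[2,98]))
for L in (.2176,.235): print(b+Y*L)
```

```text
top wrist 250 [ 0.56250537 -0.11704104  0.09586289]
side [0.10246966 0.10251019 0.10258552 0.10267093 0.10273266]
side 177 [-0.02295089  0.01508197] [0.19730845 0.25351716] [0.17622175 0.2065171 ]
scene 157 [-0.02335262  0.01531146] [0.17535685 0.25545197] [0.16568594 0.20579655]
[0.54155566 0.09922265]
[0.53960101 0.11651251]
```

Request:
apply_moves:
  motion:
    - [[-0.3, 2, 0], 0]
    - [[-0.7, 5.5, 0], 0]
    - [[-1.1, 9, 0], 0]
    - [[-1.6, 13, 0], 0]
    - [[-2.0, 17, 0], 0]
    - [[-2.4, 20, 0], 0]
    - [[-2.6, 21.6, 0], 0]
    - [[-2.6, 21.6, -2], 0]
    - [[-2.6, 21.6, -4], 0]
    - [[-2.6, 21.6, -5], 0]
  hand: 0

```text
clock: 10.7
tool_pos: [0.5392, 0.0985, 0.2183]
orientation: [-179.9, -0.2, -173.5]
force: [0.2, -0.3, -0.0]
opening: 0.0004
```

Request:
apply_moves:
  motion:
    - [[0, 0, 0], 0]
    - [[0, 0, 0], 0]
    - [[0, 0, 0], 0]

```text
clock: 11.0
tool_pos: [0.5411, 0.0989, 0.2215]
orientation: [180.0, 0.1, -173.5]
force: [0.3, -0.1, 0.3]
opening: 0.0009
```

Run:
```python
from h import *
o=ctrl.get_obs(); print(o["tool_pos"],o["opening"],o["force"])
for n in ["wrist","side"]:
    p,d=ctrl.snapshot(n); cv2.imwrite(f"pics/{n}4.png",p); np.save(f"pics/{n}4.npy",d)
    if n=="side":
        cv2.imwrite("pics/s4c.png",cv2.resize(p[100:250,180:340],None,fx=4.5,fy=4,interpolation=cv2.INTER_CUBIC))
```

```text
[0.54110114 0.09889122 0.22150746] 0.0009491974627321914 [ 0.33917816 -0.10266678  0.31242647]
```

View pics/s4c.png

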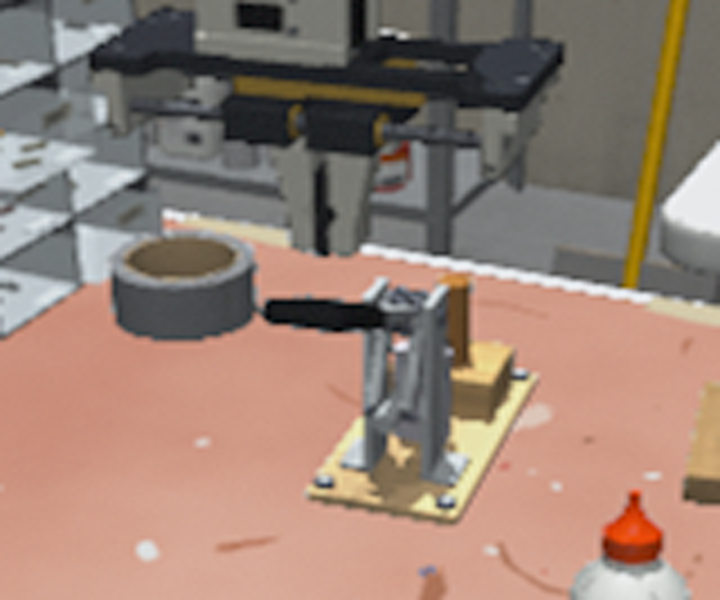

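View pics/wrist4.png

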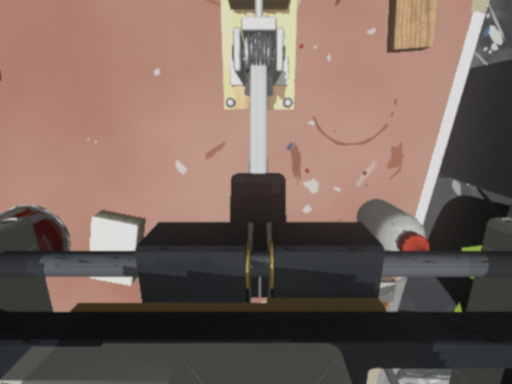

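Request:
apply_moves:
  motion:
    - [[0, 0, -1], 0]
    - [[0, 0, -2], 0]
    - [[0, 0, -2.6], 0]
    - [[0, 0.2, -3.2], 0]
    - [[0, 0.5, -3.8], 0]
    - [[-0.1, 0.8, -4.4], 0]
    - [[-0.1, 1.0, -5.0], 0]
    - [[-0.1, 1.2, -5.6], 0]
    - [[-0.1, 1.3, -6.2], 0]
    - [[-0.1, 1.3, -6.2], 0]

```text
clock: 12.1
tool_pos: [0.5394, 0.1123, 0.1578]
orientation: [180.0, -0.0, -173.5]
force: [-1.0, 0.3, 1.7]
opening: 0.0003
```

Request:
apply_moves:
  motion:
    - [[0, 0.1, -0.4], 0]
    - [[0, 0.2, -0.8], 0]
    - [[0, 0.3, -1.2], 0]
    - [[0, 0.4, -1.6], 0]
    - [[0, 0.4, -2.0], 0]
    - [[0, 0.4, -2.3], 0]
    - [[0, 0.4, -2.5], 0]
    - [[0, 0.4, -2.5], 0]
    - [[0, 0.4, -2.5], 0]

```text
clock: 13.0
tool_pos: [0.5395, 0.1163, 0.1337]
orientation: [180.0, 0.0, -173.5]
force: [-3.0, 0.8, 5.5]
opening: 0.0001
```

Run:
```python
from h import *
o=ctrl.get_obs(); print(o["tool_pos"],o["opening"],o["force"])
for n in ["side","scene"]:
    p,d=ctrl.snapshot(n); cv2.imwrite(f"pics/{n}5.png",p); np.save(f"pics/{n}5.npy",d)
cv2.imwrite("pics/s5c.png",cv2.resize(cv2.imread("pics/side5.png")[130:250,200:340],None,fx=5,fy=5,interpolation=cv2.INTER_CUBIC))
cv2.imwrite("pics/c5c.png",cv2.resize(cv2.imread("pics/scene5.png")[150:250,220:340],None,fx=6,fy=6,interpolation=cv2.INTER_CUBIC))
th=np.radians(6.45);b=np.array([.566,-.117]);X=np.array([np.cos(th),np.sin(th)]);Y=np.array([-np.sin(th),np.cos(th)])
for n in ["side","scene"]:
    c=cloud(n,np.load(f"pics/{n}5.npy"));q=c[...,:2]-b;jx=q@X;jy=q@Y
    k=(np.abs(jx)<.045)&(jy>.1)&(jy<.29)&(c[...,2]>.1)&(c[...,2]<.22)
    for a in np.arange(.1,.29,.01):
        m=k&(jy>=a)&(jy<a+.01)
        if m.sum()>4: print(n,round(a,3),m.sum(),np.round(np.percentile(c[...,2][m],[5,50,95]),4))
```

```text
[0.53950715 0.11629577 0.13368402] 0.00013771208098140259 [-3.0062049   0.84231755  5.5253094 ]
side 0.1 62 [0.1022 0.1193 0.1388]
side 0.11 14 [0.1023 0.1233 0.14  ]
side 0.12 12 [0.1234 0.1291 0.1305]
side 0.13 14 [0.1254 0.1296 0.131 ]
side 0.14 16 [0.1252 0.1299 0.1312]
side 0.15 11 [0.1266 0.1299 0.1306]
side 0.16 11 [0.1254 0.1297 0.1301]
side 0.17 8 [0.125  0.1302 0.131 ]
side 0.18 6 [0.1256 0.1291 0.1305]
side 0.2 13 [0.1279 0.134  0.1351]
side 0.21 16 [0.1265 0.1325 0.1354]
side 0.22 32 [0.1295 0.1517 0.207 ]
side 0.23 70 [0.1303 0.1566 0.2147]
side 0.24 408 [0.1351 0.1647 0.1899]
side 0.25 56 [0.1307 0.1356 0.2182]
side 0.26 211 [0.1247 0.1354 0.2183]
side 0.27 165 [0.1316 0.2126 0.219 ]
scene 0.1 45 [0.1008 0.1177 0.1346]
scene 0.11 27 [0.1029 0.1194 0.1334]
scene 0.17 15 [0.1238 0.1282 0.1306]
scene 0.18 16 [0.1236 0.129  0.1312]
scene 0.19 8 [0.1286 0.1298 0.1882]
scene 0.2 18 [0.1229 0.1326 0.2187]
scene 0.21 15 [0.1252 0.1316 0.1353]
scene 0.22 49 [0.1247 0.15   0.2035]
scene 0.23 62 [0.1288 0.1603 0.2089]
scene 0.24 250 [0.1325 0.1609 0.1901]
scene 0.25 51 [0.1266 0.1343 0.2186]
scene 0.26 92 [0.1239 0.1349 0.2181]
scene 0.27 134 [0.1268 0.2104 0.2188]
```

View pics/s5c.png

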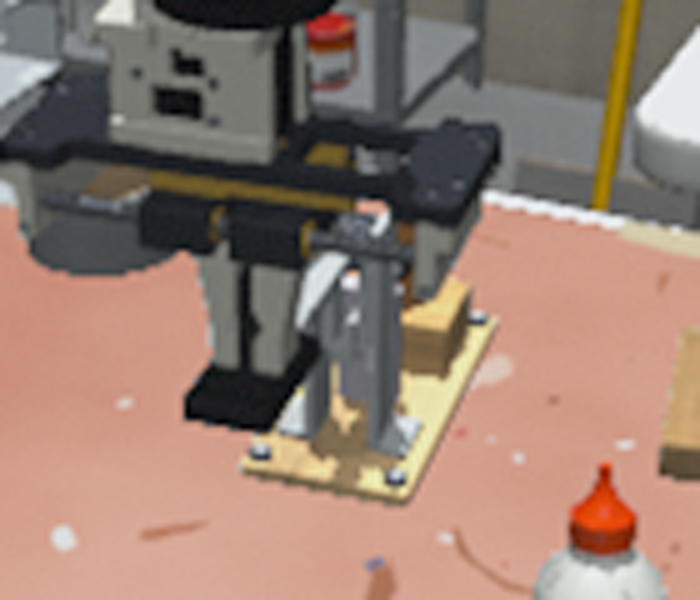

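View pics/c5c.png

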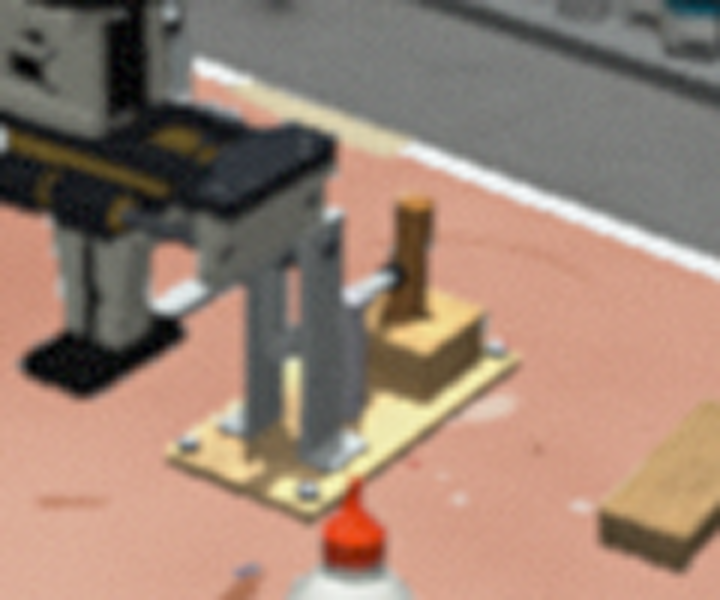

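Request:
apply_moves:
  motion:
    - [[0, 0, -0.1], 0]
    - [[0, 0, -0.2], 0]
    - [[0, 0, -0.25], 0]
    - [[0, 0, -0.25], 0]
    - [[0, 0, -0.25], 0]
    - [[0, 0, -0.25], 0]

```text
clock: 13.7
tool_pos: [0.5396, 0.1164, 0.1314]
orientation: [180.0, 0.0, -173.5]
force: [-3.3, 1.7, 6.1]
opening: 0.0003
```

Run:
```python
from h import *
o=ctrl.get_obs(); print(o["tool_pos"],o["opening"],o["force"])
for n in ["side","scene"]:
    p,d=ctrl.snapshot(n); cv2.imwrite(f"pics/{n}6.png",p); np.save(f"pics/{n}6.npy",d)
cv2.imwrite("pics/c6c.png",cv2.resize(cv2.imread("pics/scene6.png")[130:310,140:380],None,fx=3,fy=3,interpolation=cv2.INTER_CUBIC))
th=np.radians(6.45);b=np.array([.566,-.117]);X=np.array([np.cos(th),np.sin(th)]);Y=np.array([-np.sin(th),np.cos(th)])
for n in ["side","scene"]:
    c=cloud(n,np.load(f"pics/{n}6.npy"));q=c[...,:2]-b;jx=q@X;jy=q@Y
    k=(np.abs(jx)<.045)&(jy>.12)&(jy<.29)&(c[...,2]>.1)&(c[...,2]<.137)
    for a in np.arange(.12,.29,.02):
        m=k&(jy>=a)&(jy<a+.02)
        if m.sum()>4: print(n,round(a,3),m.sum(),np.round(np.percentile(c[...,2][m],[50,95]),4))
    for nm,(x,y),r in [("dowel",(.565,-.117),.025),("thin",(.4875,.2515),.03)]:
        k=(np.hypot(c[...,0]-x,c[...,1]-y)<r)&(c[...,2]>.075)&(c[...,2]<.12);P=c[k]
        print(nm,len(P),P.mean(0) if len(P) else '',np.percentile(P[:,2],98) if len(P) else '')
```

```text
[0.53956896 0.11636806 0.13140575] 0.0003348055974375674 [-3.33032642  1.73743378  6.10200722]
side 0.12 23 [0.1287 0.1296]
side 0.14 28 [0.1289 0.1302]
side 0.16 19 [0.1284 0.1298]
side 0.18 9 [0.1289 0.1307]
side 0.2 28 [0.1319 0.1338]
side 0.22 29 [0.1307 0.133 ]
side 0.24 115 [0.1328 0.1356]
side 0.26 131 [0.13   0.1332]
dowel 13 [ 0.56003407 -0.11436931  0.08065647] 0.08569874339297404
thin 75 [0.48575819 0.2537665  0.08622661] 0.09252930891598128
scene 0.12 5 [0.1223 0.1232]
scene 0.16 17 [0.1269 0.1295]
scene 0.18 23 [0.1277 0.1289]
scene 0.2 32 [0.1296 0.1327]
scene 0.22 31 [0.1297 0.1359]
scene 0.24 82 [0.131 0.134]
scene 0.26 87 [0.1281 0.1326]
dowel 76 [ 0.56032193 -0.1174069   0.09089381] 0.1025494743968785
thin 49 [0.48457599 0.25500797 0.08485821] 0.09112924805540025
```

View pics/c6c.png

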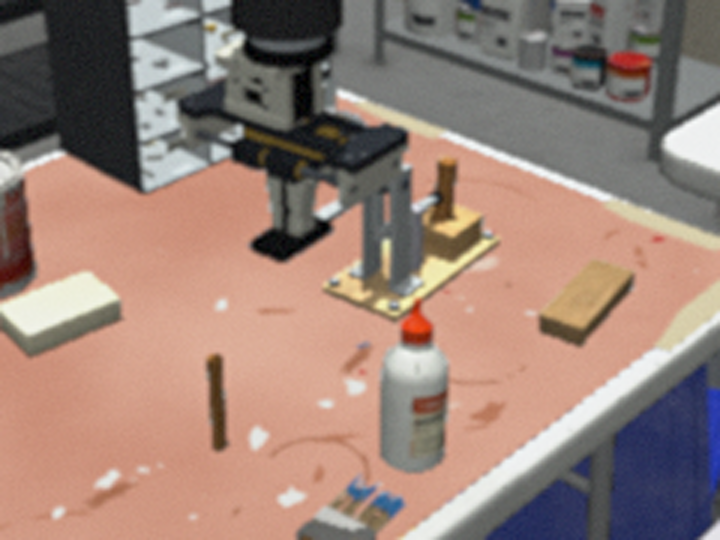

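Run:
```python
from plant import ctrl
print(ctrl.close_job()); o=ctrl.get_obs(); print(o["clock"],o["tool_pos"],o["force"])
```

```text
the job is handed in; nothing more can be done
None
the job is handed in; nothing more can be done
```

The thick dowel is in the jig's bore. I released it while the handle was still up, then pressed the handle level with shut fingers. I handed the job in at about 14 s with the gripper still pressing.

**Dowel seating:**
- When the dowel touched bottom, the TCP was 10 mm higher than when I gripped it on the table, which matches the height of the bore floor. The upward force there was 4.8 N.
- The side and scene cameras put the dowel's top at about 102.5 mm. They read up to 3 mm high on the same dowel when it stood on the table, so this fits the 100 mm expected.
- One wrist reading put the top at 95.9 mm. I took it right after the retreat and did not repeat it, so I relied on the contact force and the other two cameras.
- On release the commanded pose also dropped another 2.5 mm and shifted 0.4 mm, because I repeated an offset by mistake. The dowel still stood in the bore in the pictures that followed.

**Handle:**
- At the end the TCP was at z = 131.4 mm, against 131 mm for level, with 6.1 N upward. A side force of 3.3 N in x and 1.7 N in y remained.
- In the side camera the handle bar's top was flat within about 0.5 mm between 120 and 200 mm from the bore.
- The scene camera, with few points, was less even. The last picture shows the rubber tip against the upright dowel.

**Other objects:** The thin dowel measured where it was at the start. The bottle, offcut and sanding block were not touched, and I checked them only by eye in the last picture.

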